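Damper in, air lever to the mark

ROBOT

A 6-joint arm with a two-finger parallel gripper is mounted at the origin on the work surface. World frame = base frame: x ahead of the robot, y to its left, z up, the work surface at z = 0. Lengths are in m, angles in rad, forces in N, time in s.
With the tool pointing down it reaches from about 0.35 to 0.975 m from the base axis. Payload 17.4 kg.
Tool frame: the origin (TCP) lies at the very end of the fingers, on their centre line; the grasp point (between the pads) lies 19 mm behind it; z points along the fingers, y is the line along which they close (so a half turn about z gives the same grasp; the last joint's range is limited). The gripper opens to 85 mm and grips with 20 to 120 N. Pads are 22 mm wide; open, the fingers measure 114 mm over their backs; the gripper's body (76 mm by 85 mm) begins 54 mm behind the grasp point. The pads swing forward as they close: fully open they stand 13 mm farther back than shut.
Start: joints at [-1.325, 0.116, 1.442, -0, 1.584, -0.038], TCP at [0.189, -0.648, 0.231] pointing down, gripper open.
Joint ranges: [-2.83, 2.83], [-0.83, 2.19], [0.07, 2.5], [-1.14, 4.28], [0.01, 3], [-2.97, 2.97]. Speed limits (rad/s): [1.89, 1.89, 2.22, 3.14, 3.14, 3.14].

INTERFACE

Orientations are given as a rotation vector (axis times angle).
In Python, from rig import readout, viewer, job, look_for, silhouettes gives the robot as it stands.
- The arm moves only by the tool apply_moves, never from a script. Its argument "steps" is a list of rows, each an object with "linear": the shift along the world's x, y, z in m, a list of three; "turn": the turn, a rotation vector about the world's x, y, z in degrees, a list of three; "hand": the opening, from -1 (shut) to 1 (fully open). A call has 1 to 20 rows; each row is the pose to reach, as a shift and turn from the pose commanded when the call began; what a row does not reach only later rows make up. A row lasts 1/8 s, in which the tool goes at most 62.5 mm and 10.7 degrees, less where a joint would pass 70% of its speed; a pose out of reach is approached as far as the arm can. A call with a gripper value outside its range is refused whole. The fingers move at their own pace and stop on an object; "newtons" is the grip in N (left out, the last holds). Time passes only in rows, so rows that repeat a pose let the fingers close. It gives the time, the measured TCP pose, the force, the opening and the grip force at its end, in the units of the state.
- readout.sense(): the state, without advancing time (a new reading comes with each control period).
- viewer.capture(name): name is "scene" or "top" or "wrist"; returns (picture, depth): 480x640x3 uint8, red, green, blue; 480x640 float32, m along the optical axis (not along the pixel's ray), 0 where there is no reading.
- viewer.calibration(name): a dict with "vertical_fov" (degrees; the focal length in pixels is half the picture's height over the tangent of half this angle, whatever the lens; pixels are square), "cx", "cy" (the principal point, pixels), "R" (3x3) and "t" (3): a world point X has camera coordinates R X + t. Camera axes: x right, y down, z forward; pixel columns grow to the right and rows downward; lengths in m; the calibration is good to about 2 mm. The wrist camera is an equidistant fisheye: a pixel r from the principal point sees the ray r / f radians off the axis. A picture is of the moment at which its call begins: read the wrist's pose just before it. calibration takes no time and is no camera call; for the wrist camera it gives the pose at the moment of the call.
- job.close_job(): hands the job in; it is judged then, once.
Trained networks look in the newest picture that a camera, given by its name, has taken for a name from the list of things; names that differ only in an ending like _2 or _b are one class to them, and where a whole thing is asked for, a point or a joint stands for the part that bears it (a point fixed in the world has none). Each returns a list of dicts, best first, with "score" (0 to 1); they miss things now and then, are a little off and sometimes report something else, mostly with a low value. They report only what shows in the picture. A call takes as long as a camera call. They do not tell look-alikes from the thing itself.
- look_for(thing, camera): "xyz" ([x, y, z] in m, in the coordinates of the camera as it stood for that picture, good to about 4 mm: the middle of the surface that is visible of it).
- silhouettes(thing, camera): "region" (480x640 bool, what is visible of it).
The state is a dict: "t": time; "qpos": joint angles; "qd": joint speeds; "effort": joint torques, N m; "ee_pos": TCP position; "ee_rot": TCP orientation; "wrist_force": force on the tool from outside, world axes, zero at the start; "moment": the same for the moment, N m; "width": opening from 0.0 (shut) to 1.0 (fully open); "gripper_force": force on a finger pad.
Only numpy, scipy, OpenCV 4.12 (cv2) and the standard library are available. Lean on these libraries where they do the work, as an engineer would, in place of code of your own. Each camera call takes 0.05 s, during which the arm holds its last target. There are 200 camera calls.

TASK

Get the small test kiln ready to fire: take the damper slab out of its blue rack and slide it, nose first, fully home into the slot of the flue box. Then swing the red air lever until it lies in line with the orange mark on the dial. Leave the pots, jars and tools standing about where they are.

Things in the scene. Friction and masses are not known exactly. Their poses are not given: they have to be found in the camera images.
- slab: Damper slab: terracotta-coloured blade 160 long x 50 wide x 14 mm thick, 0.26 kg, lying flat, with an upright steel handle tab (26 long x 14 wide, top 50 mm above the slab's underside) centred 22 mm from its tail. Origin: centre of the underside; x to the nose, tab at x = -58 mm. At the start it lies in the rack, tab under the roof, about 105 mm of blade sticking out.
- slab_handle (a point): Point inside the slab's steel tab, 38 mm above the slab's underside (24 mm above the blade's top, 12 mm below the tab's top); axes as the slab's. The tab is 14 mm wide across y.
- slab_nose (a point): Middle of the lower edge of the slab's nose end; axes as the slab's.
- rack: Blue rack, fixed. Origin on the table under the front edge of its roof; x points out of the open front. Inside 62 wide, 67 deep, 56 mm high, floor at 20 mm, roof top 81 mm above the table; a rail 36 mm wide, 20 mm high carries the blade out to x = +110 mm, so fingers can reach down both sides of the blade. Draw the slab out along +x (about 60 mm) before lifting.
- flue: Dark steel flue box with the slot, fixed, its top 48 mm above the table. Origin on the table under the middle of the slot's mouth, x into the slot. A capped pipe stub (radius 34 mm, top 91 mm above the table) stands on it at x = +100 mm. In front of the mouth an aluminium rail, 36 mm wide, level with the slot's floor, runs out to x = -155 mm: the slab can be laid on it.
- slot_mouth (a point): Middle of the lower edge of the slot's mouth, 20 mm above the table; x points into the slot, z up. The slot is 53 mm wide and 19 mm high; yellow flared cheeks at the mouth, about 65 mm apart at x = 0, narrow to 53 mm by x = 14 mm.
- slot_end (a point): Middle of the lower edge of the slot's closed end, 112 mm in from the mouth, axes as slot_mouth. With the slab fully home its nose is here, and 48 mm of tail with the tab stays outside.
- dial: Grey block with a round white dial plate (radius 125 mm, top 36 mm above the table), fixed. Origin on the table under the lever's pivot axis, which is upright.
- air_lever (a joint): Angle of the red air lever in rad, 0 to 2.4, growing counter-clockwise seen from above; it stays where it is left.
- lever_knob (a point): The lever's black upright knob, 19 mm diameter, from 50 to 94 mm above the table, 90 mm from the pivot; the point lies on the knob's axis 80 mm above the table. x points from the pivot outward along the lever.
- mark: Orange stripe on the dial plate, 10 mm wide, from 62 to 124 mm out from the pivot; origin on the pivot axis at the dial's top, x points outward along the stripe. The lever is on the mark when its x has the same direction.
- bowl: Pale bowl, 110 mm wide, 55 mm high; origin under its centre. Leave alone.
- mug: Blue mug, 80 mm wide, 90 mm high; origin under its centre. Leave alone.
- jar: Amber jar, 60 mm wide, 75 mm high; origin under its centre. Leave alone.
- bottle: White bottle, 64 mm wide, 170 mm high; origin under its centre. Leave alone.
- can: Tin, 80 mm wide, 110 mm high; origin under its centre. Leave alone.
- rib: Flat wooden throwing rib, 110 x 50 x 8 mm; origin under its centre. Leave alone.
- brush: Glaze brush, 170 mm long, lying flat. Leave alone.
There are look-alikes about, which are no part of the job. What is meant by the slab is not pink, and is the smaller of those in its own colour.

How it is judged:
By the outcome, as a careful person would: the job done as asked, in the order asked, and still so for the second after the job is handed in, with the robot touching nothing.
It also fails if it takes over 72 s, if anything falls off the work surface, if the arm or the gripper's body presses on something with over 40 N, if the wrist force passes 120 N, or if a joint passes its speed limit or range.

## Working session

There is one attempt and no reset: what is moved stays moved. The work goes in short steps, Python scripts to look and compute and a tool call to move; the robot and the scene stay as the last step left them, time stands still between calls to the robot, and variables do not carry over. Pictures are saved under pics/ and viewed, at most 10 in all, crops included, and the job is handed in when it is done.

Besides the shell and the picture viewer there is one more tool, called after "Emit:" by a JSON object that holds its "name" and its "arguments". apply_moves: Moves the arm, as the interface text tells. Its arguments: {"type":"object","properties":{"steps":{"type":"array"},"newtons":{"type":"number"}},"required":["steps"]}

```bash
mkdir -p pics; ls; cat > h.py <<'E'
import numpy as np, cv2
from rig import readout, viewer, job, look_for, silhouettes
def cap(n,save=None):
    p,d=viewer.capture(n); c=viewer.calibration(n)
    if save: cv2.imwrite('pics/'+save,p[:,:,::-1])
    return p,d,c
def tow(X,c): return (np.asarray(X)-c['t'])@np.asarray(c['R'])
def cloud(d,c):
    f=240/np.tan(np.radians(c['vertical_fov']/2)); v,u=np.mgrid[:480,:640]
    X=np.stack([(u-c['cx'])/f*d,(v-c['cy'])/f*d,d],-1)
    return tow(X,c)
E
python3 - <<'E'
from h import *
s=readout.sense(); print(s)
for n in ['top','scene']:
    p,d,c=cap(n,n+'1.png'); np.savez(n+'1.npz',p=p,d=d,**c); print(n,{k:np.round(v,3).tolist() for k,v in c.items()})
    for t in ['slab','slab_handle','rack','flue','dial','lever_knob','mark','bowl','mug','jar','bottle','can','rib','brush']:
        try: print(t,[(round(r['score'],2),np.round(tow(r['xyz'],c),3).tolist()) for r in look_for(t,n)[:4]])
        except Exception as e: print(t,e)
E
```

```text
pics
{'t': 0.0, 'qpos': array([-1.32479642e+00,  1.16506935e-01,  1.44229797e+00, -8.94497560e-06,
        1.58398702e+00, -3.77776677e-02]), 'qd': array([-5.36149832e-04,  3.16254975e-04, -1.41928586e-05,  1.90734683e-03,
       -4.79880819e-05, -8.99131219e-04]), 'effort': array([-2.58056360e-03, -7.31986570e+01, -6.32492280e+01, -3.06479651e-04,
        6.05446083e-03,  2.45019680e-05]), 'ee_pos': array([ 0.1889447 , -0.64781101,  0.23052773]), 'ee_rot': array([-3.10884187e+00, -4.44093858e-01,  2.09666409e-04]), 'wrist_force': array([-0.56678679,  0.09252115, -0.69188332]), 'moment': array([0.01001597, 0.02477538, 0.00947101]), 'gripper_force': 0.0, 'width': 1.0040976413074443}
top {'vertical_fov': 55.647, 'cx': 324.024, 'cy': 231.486, 'R': [[-0.008, -1.0, -0.012], [-0.996, 0.009, -0.09], [0.09, 0.011, -0.996]], 't': [0.019, 0.575, 1.159]}
slab [(0.84, [0.515, -0.164, 0.017]), (0.63, [0.331, -0.429, 0.019]), (0.55, [0.597, -0.32, 0.033])]
slab_handle [(0.92, [0.594, -0.317, 0.033]), (0.69, [0.324, -0.428, 0.02]), (0.66, [0.542, 0.293, 0.04]), (0.59, [0.523, -0.168, 0.015])]
rack 
[... 878 characters left out ...]
), (0.58, [0.526, -0.155, 0.011]), (0.57, [0.333, -0.415, 0.018])]
rack [(0.64, [0.518, -0.302, 0.079])]
flue [(0.94, [0.72, 0.01, 0.045]), (0.3, [0.595, -0.311, 0.036])]
dial [(0.86, [0.553, 0.302, 0.037])]
lever_knob [(0.56, [0.532, 0.337, 0.056]), (0.32, [0.718, 0.013, 0.046])]
mark [(0.26, [0.589, -0.311, 0.034]), (0.22, [0.53, 0.333, 0.056])]
bowl [(0.68, [0.75, -0.239, 0.03])]
mug [(0.9, [0.762, 0.221, 0.049])]
jar [(0.57, [0.38, 0.026, 0.053]), (0.51, [0.569, -0.556, 0.091]), (0.39, [0.717, 0.01, 0.047])]
bottle [(0.79, [0.571, -0.556, 0.093]), (0.56, [0.529, 0.336, 0.058])]
can [(0.88, [0.503, 0.584, 0.095])]
rib []
brush [(0.68, [0.355, -0.136, 0.018]), (0.45, [0.59, -0.31, 0.031])]
```

View pics/top1.png

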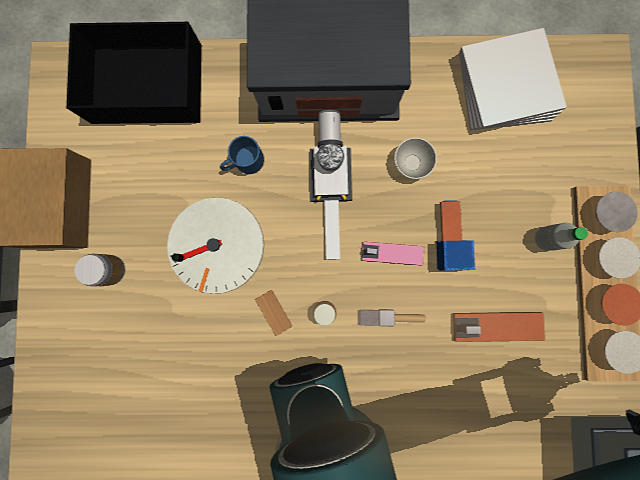

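View pics/scene1.png

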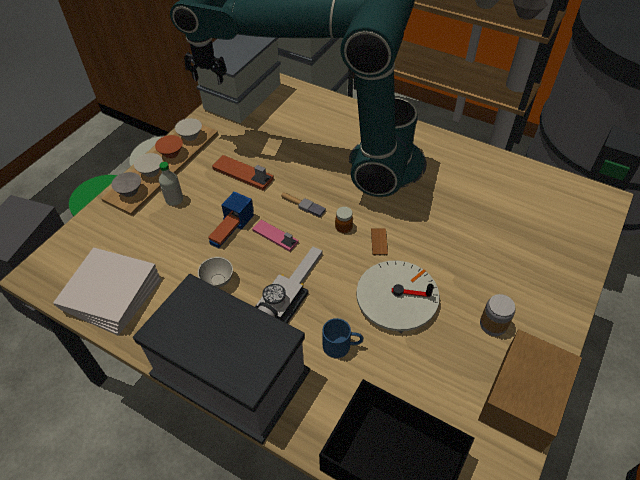

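The top view shows the terracotta slab in the blue rack (about 452,235), open toward the far side. The flue rail runs from (332,258) to the slot at about (332,198). The dial pivot is at (213,244), the knob at (178,257) and the orange mark at about (205,280). The pink slab and the larger terracotta one are look-alikes.

```bash
cat > m.py <<'E'
from h import *
def load(n):
    z=np.load(n+'1.npz'); c={k:z[k] for k in z.files if k not in 'pd'}; return z['p'],z['d'],c
def rect(P,tag):
    (a,b),(w,h),ang=cv2.minAreaRect((P[:,:2]*1000).astype(np.float32))
    print(tag,len(P),'rect c',round(a,1),round(b,1),'size',round(w,1),round(h,1),'ang',round(ang,2),'z',np.round(np.median(P[:,2])*1000,1))
for n in ['top','scene']:
    p,d,c=load(n); W=cloud(d,c); H=cv2.cvtColor(p,cv2.COLOR_RGB2HSV).astype(int); h,s,v=H[...,0],H[...,1],H[...,2]
    x,y,z=W[...,0],W[...,1],W[...,2]
    def box(x0,x1,y0,y1,z0,z1): return (d>0)&(x>x0)&(x<x1)&(y>y0)&(y<y1)&(z>z0)&(z<z1)
    rect(W[box(.4,.75,-.42,-.22,.028,.042)&(s>120)&((h<15)|(h>170))],n+' blade')
    rect(W[box(.4,.7,-.42,-.22,.07,.09)&(h>100)&(h<130)],n+' roof')
    rect(W[box(.42,.64,-.06,.06,.013,.027)],n+' rail')
    rect(W[box(.6,.85,-.08,.08,.043,.053)],n+' fluetop')
    rect(W[box(.6,.85,-.08,.08,.086,.097)],n+' pipe')
    yel=W[box(.55,.85,-.1,.1,.01,.06)&(h>18)&(h<35)&(s>150)]; rect(yel,n+' yellow')
    D=W[box(.35,.7,.12,.48,.031,.041)]; (a,b),r=cv2.minEnclosingCircle((D[:,:2]*1000).astype(np.float32)); print('dial',a,b,r,np.median(D[:,2]))
    o=W[box(.35,.7,.12,.48,.03,.042)&(h>5)&(h<16)&(s>150)]; rect(o,n+' mark'); 
    m=o[:,:2].mean(0); print('markmean',m, np.degrees(np.arctan2(*(m-np.array([a,b])/1000)[::-1])))
    l=W[box(.35,.7,.12,.48,.041,.07)&((h<5)|(h>174))&(s>150)]; rect(l,n+' lever')
    k=W[box(.35,.7,.12,.48,.088,.1)]; rect(k,n+' knobtop')
    pv=W[box(.35,.7,.12,.48,.05,.1)&(v<80)]; rect(pv,n+' dark')
    print(n,'rows yel',np.round(yel[:3],3).tolist())
E
python3 m.py; python3 - <<'E'
import cv2
p=cv2.imread('pics/top1.png')
a=cv2.resize(p[190:300,160:270],(440,440),interpolation=2);b=cv2.resize(p[140:270,290:380],(305,440),interpolation=2)
cv2.imwrite('pics/crop.png',cv2.hconcat([a,b]))
E
```

```text
top blade 755 rect c 599.9 -315.7 size 102.2 50.5 ang 0.27 z 34.2
top roof 893 rect c 509.0 -319.4 size 72.3 74.9 ang 1.34 z 81.1
top rail 701 rect c 572.8 -8.1 size 134.7 35.9 ang 1.08 z 20.3
top fluetop 1009 rect c 758.0 -5.1 size 181.8 84.8 ang 0.95 z 48.3
top pipe 568 rect c 758.3 -5.9 size 65.2 67.8 ang 88.97 z 91.5
top yellow 39 rect c 664.6 -3.9 size 13.9 76.3 ang 0.55 z 37.1
dial 542.644287109375 294.9906005859375 124.98565673828125 0.03648637728049693
top mark 72 rect c 453.2 323.8 size 8.8 61.4 ang 73.89 z 39.1
markmean [0.45296833 0.32348743] 162.37101663225187
top lever 154 rect c 530.7 325.1 size 13.7 102.5 ang 20.35 z 52.8
top knobtop 46 rect c 510.5 378.7 size 17.3 17.2 ang 89.65 z 93.9
top dark 206 rect c 529.8 334.8 size 30.9 113.7 ang 16.63 z 61.5
top rows yel [[0.668, 0.026, 0.042], [0.672, -0.032, 0.019], [0.668, -0.034, 0.044]]
scene blade 394 rect c 585.6 -312.3 size 137.6 55.3 ang 0.51 z 33.6
scene roof 388 rect c 508.7 -316.2 size 79.6 80.6 ang 0.33 z 80.1
scene rail 396 rect c 572.7 -4.6 size 137.3 79.0 ang 22.42 z 19.1
scene fluetop 450 rect c 736.3 -1.8 size 137.2 87.5 ang 1.01 z 47.4
scene pipe 338 rect c 758.8 -0.5 size 71.1 64.6 ang 33.9 z 90.8
scene yellow 12 rect c 708.9 27.8 size 159.0 64.6 ang 31.69 z 37.8
dial 543.9794311523438 297.0065612792969 127.34471130371094 0.035629359281228026
scene mark 47 rect c 451.6 323.5 size 12.5 59.7 ang 74.13 z 37.2
markmean [0.45355745 0.32377009] 163.51204997597657
scene lever 107 rect c 529.9 333.1 size 21.2 109.4 ang 22.47 z 51.0
scene knobtop 27 rect c 510.6 382.8 size 19.5 18.1 ang 34.79 z 93.3
scene dark 172 rect c 529.7 338.1 size 35.3 114.2 ang 18.28 z 60.7
scene rows yel [[0.66, -0.04, 0.04], [0.657, -0.039, 0.037], [0.662, -0.039, 0.038]]
```

View pics/crop.png

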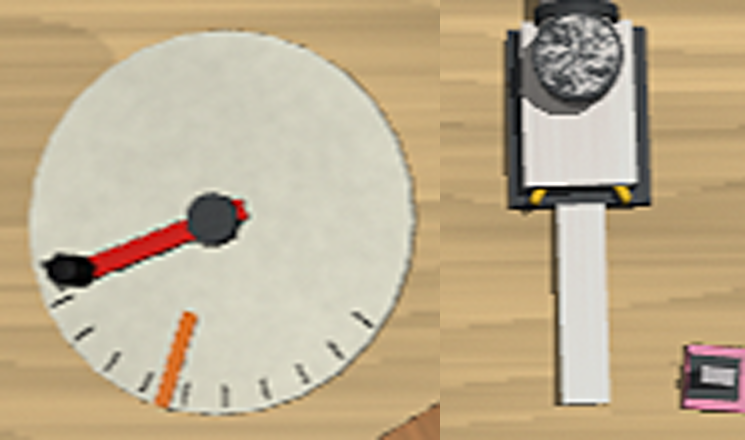

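The crop confirms the dial geometry. From the depth data:

| Item | Value |
|---|---|
| Pivot | (0.543, 0.295) |
| Lever angle | about 111° |
| Mark angle | about 163° |
| Flue axis | about +1° yaw |
| Slot mouth | near (0.658, -0.006) |
| Blade centreline y | about -0.314 |

First I'll go above the blade.

Emit:
{"name": "apply_moves", "arguments": {"steps": [{"linear":[0.05,0.04,0],"turn":[0,0,-5],"hand":1},{"linear":[0.1,0.08,0],"turn":[0,0,-10],"hand":1},{"linear":[0.15,0.12,0],"turn":[0,0,-16],"hand":1},{"linear":[0.2,0.16,0],"turn":[0,0,-16],"hand":1},{"linear":[0.25,0.2,0],"turn":[0,0,-16],"hand":1},{"linear":[0.3,0.24,0],"turn":[0,0,-16],"hand":1},{"linear":[0.35,0.28,0],"turn":[0,0,-16],"hand":1},{"linear":[0.39,0.31,0],"turn":[0,0,-16],"hand":1},{"linear":[0.416,0.334,-0.03],"turn":[0,0,-16],"hand":1},{"linear":[0.416,0.334,-0.07],"turn":[0,0,-16],"hand":1},{"linear":[0.416,0.334,-0.11],"turn":[0,0,-16],"hand":1},{"linear":[0.416,0.334,-0.11],"turn":[0,0,-16],"hand":1},{"linear":[0.416,0.334,-0.11],"turn":[0,0,-16],"hand":1}]}}

```text
t: 3.12
ee_pos: [0.6055, -0.3144, 0.1233]
ee_rot: [3.141, 0.007, 0.002]
wrist_force: [0.1, -0.5, 0.9]
width: 0.997
gripper_force: 0.0
```

```bash
cat >> h.py <<'E'
def fish(d,c):
    f=240/np.tan(np.radians(c['vertical_fov']/2)); v,u=np.mgrid[:480,:640]
    a,b=u-c['cx'],v-c['cy']; r=np.hypot(a,b)+1e-9; th=r/f; k=np.tan(th)/r
    ok=(d>0)&(th<1.4)
    X=np.stack([a*k*d,b*k*d,d],-1); return tow(X,c),ok
E
python3 - <<'E'
from h import *
p,d,c=cap('wrist','w1.png'); W,ok=fish(d,c)
h,s,v=[a.astype(int) for a in cv2.split(cv2.cvtColor(p,cv2.COLOR_RGB2HSV))]
m=ok&(s>110)&((h<15)|(h>170))&(abs(W[...,2]-.034)<.006)&(abs(W[...,0]-.6)<.08)&(abs(W[...,1]+.314)<.05)
P=W[m]; print(len(P),cv2.minAreaRect((P[:,:2]*1000).astype(np.float32)),np.median(P[:,2]))
m=ok&(h>100)&(h<130)&(abs(W[...,2]-.081)<.006)&(abs(W[...,0]-.51)<.08)&(abs(W[...,1]+.314)<.07)
P=W[m]; print(len(P),cv2.minAreaRect((P[:,:2]*1000).astype(np.float32)) if len(P) else 0, P[:,0].max() if len(P) else 0)
print(readout.sense()['ee_pos'],readout.sense()['ee_rot'])
E
```

```text
12775 ((585.7952270507812, -316.7492980957031), (131.95993041992188, 50.08321762084961), 0.8638556003570557) 0.03458012659620017
4410 ((531.530029296875, -319.3325500488281), (29.983667373657227, 74.1216049194336), 0.20742599666118622) 0.5466283393259835
[ 0.60568238 -0.31455302  0.12381829] [3.14021316 0.0067998  0.00384576]
```

View pics/w1.png

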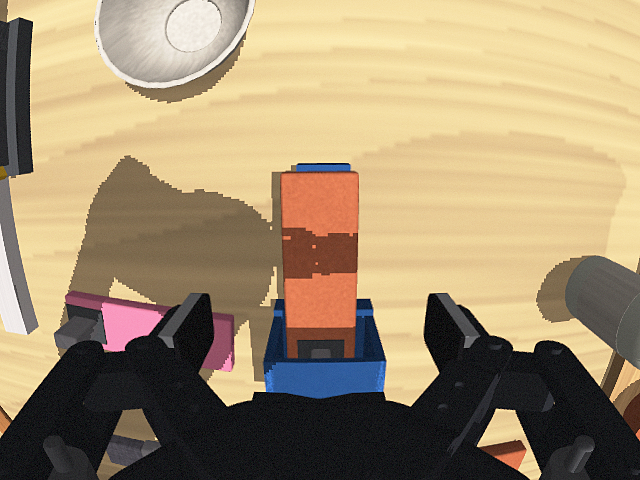

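The wrist view confirms it: blade centre y is about -0.316, nose x about 0.652, the tab sits under the roof, and both sides are free for the fingers. Next I'll descend and grip.

Emit:
{"name": "apply_moves", "arguments": {"steps": [{"linear":[0,-0.002,-0.04],"turn":[0,0,0],"hand":1},{"linear":[0,-0.002,-0.08],"turn":[0,0,0],"hand":1},{"linear":[0,-0.002,-0.108],"turn":[0,0,0],"hand":1},{"linear":[0,-0.002,-0.108],"turn":[0,0,0],"hand":1},{"linear":[0,-0.002,-0.108],"turn":[0,0,0],"hand":0.0},{"linear":[0,-0.002,-0.108],"turn":[0,0,0],"hand":-0.2},{"linear":[0,-0.002,-0.108],"turn":[0,0,0],"hand":-0.2},{"linear":[0,-0.002,-0.108],"turn":[0,0,0],"hand":-0.2},{"linear":[0,-0.002,-0.108],"turn":[0,0,0],"hand":-0.2}], "newtons": 40}}

```text
t: 4.3
ee_pos: [0.6059, -0.3164, 0.0156]
ee_rot: [3.14, 0.007, 0.004]
wrist_force: [-1.5, 0.8, 7.2]
width: 0.577
gripper_force: 41.4
```

The grip is on the blade: opening 49 mm at 41 N. Now I'll draw the slab out.

Emit:
{"name": "apply_moves", "arguments": {"steps": [{"linear":[0.01,0,0],"turn":[0,0,0],"hand":-0.2},{"linear":[0.022,0,0],"turn":[0,0,0],"hand":-0.2},{"linear":[0.035,0,0],"turn":[0,0,0],"hand":-0.2},{"linear":[0.048,0,0],"turn":[0,0,0],"hand":-0.2},{"linear":[0.06,0.0005,0],"turn":[0,0,0],"hand":-0.2},{"linear":[0.066,0.0005,0],"turn":[0,0,0],"hand":-0.2},{"linear":[0.066,0.0005,0],"turn":[0,0,0],"hand":-0.2},{"linear":[0.066,0.0005,0],"turn":[0,0,0],"hand":-0.2},{"linear":[0.066,0.0005,0],"turn":[0,0,0],"hand":1},{"linear":[0.066,0.0005,0],"turn":[0,0,0],"hand":1},{"linear":[0.066,0.0005,0],"turn":[0,0,0],"hand":1},{"linear":[0.066,0.0005,0.05],"turn":[0,0,0],"hand":1},{"linear":[0.066,0.0005,0.1],"turn":[0,0,0],"hand":1},{"linear":[0.066,0.0005,0.1],"turn":[0,0,0],"hand":1}]}}

```text
t: 6.05
ee_pos: [0.6726, -0.3163, 0.1186]
ee_rot: [3.138, 0.007, 0.01]
wrist_force: [-0.9, 0.0, -0.2]
width: 0.999
gripper_force: 0.0
```

```bash
python3 - <<'E'
from h import *
p,d,c=cap('wrist','w2.png'); W,ok=fish(d,c)
h,s,v=[a.astype(int) for a in cv2.split(cv2.cvtColor(p,cv2.COLOR_RGB2HSV))]
m=ok&(s>110)&((h<15)|(h>170))&(abs(W[...,2]-.034)<.006)&(abs(W[...,0]-.64)<.11)&(abs(W[...,1]+.314)<.05)
P=W[m]; print(len(P),cv2.minAreaRect((P[:,:2]*1000).astype(np.float32)),np.median(P[:,2]))
m=ok&(abs(W[...,2]-.070)<.006)&(abs(W[...,0]-.58)<.025)&(abs(W[...,1]+.314)<.025)
P=W[m]; print(len(P),cv2.minAreaRect((P[:,:2]*1000).astype(np.float32)) if len(P) else 0, np.median(P,axis=0))
print(readout.sense()['ee_pos'],readout.sense()['t'])
E
```

```text
13650 ((636.6506958007812, -316.4661560058594), (158.79998779296875, 50.05236053466797), 0.13848461210727692) 0.031051268653447713
368 ((584.8401489257812, -316.52008056640625), (13.489181518554688, 14.419587135314941), 87.93120574951172) [ 0.58613302 -0.3163542   0.06693015]
[ 0.67166533 -0.31585262  0.11553052] 6.1
```

View pics/w2.png

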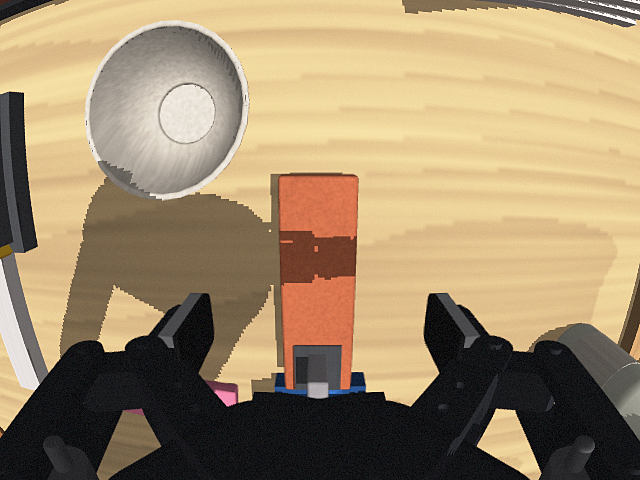

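The slab is out of the rack: centre (0.6366, -0.3165), with the tab clear of the roof at (0.579, -0.3165). Next I'll grip the tab.

Emit:
{"name": "apply_moves", "arguments": {"steps": [{"linear":[-0.05,-0.0005,0.01],"turn":[0,0,0],"hand":0.3},{"linear":[-0.093,-0.0005,0.01],"turn":[0,0,0],"hand":0},{"linear":[-0.093,-0.0005,0],"turn":[0,0,0],"hand":0},{"linear":[-0.093,-0.0005,-0.035],"turn":[0,0,0],"hand":0},{"linear":[-0.093,-0.0005,-0.074],"turn":[0,0,0],"hand":0},{"linear":[-0.093,-0.0005,-0.074],"turn":[0,0,0],"hand":0},{"linear":[-0.093,-0.0005,-0.074],"turn":[0,0,0],"hand":-1},{"linear":[-0.093,-0.0005,-0.074],"turn":[0,0,0],"hand":-1},{"linear":[-0.093,-0.0005,-0.074],"turn":[0,0,0],"hand":-1},{"linear":[-0.093,-0.0005,-0.074],"turn":[0,0,0],"hand":-1},{"linear":[-0.093,-0.0005,-0.074],"turn":[0,0,0],"hand":-1}], "newtons": 90}}

```text
t: 7.48
ee_pos: [0.5783, -0.3161, 0.0398]
ee_rot: [3.141, 0.007, 0.001]
wrist_force: [0.5, 0.2, 4.1]
width: 0.144
gripper_force: 88.6
```

Emit:
{"name": "apply_moves", "arguments": {"steps": [{"linear":[0,0,0.03],"turn":[0,0,0],"hand":-1},{"linear":[0,0,0.07],"turn":[0,0,0],"hand":-1},{"linear":[0,0.01,0.11],"turn":[0,0,0],"hand":-1},{"linear":[-0.02,0.05,0.11],"turn":[0,0,0],"hand":-1},{"linear":[-0.04,0.1,0.11],"turn":[0,0,0],"hand":-1},{"linear":[-0.06,0.15,0.11],"turn":[0,0,0],"hand":-1},{"linear":[-0.07,0.2,0.11],"turn":[0,0,0],"hand":-1},{"linear":[-0.08,0.25,0.11],"turn":[0,0,0.3],"hand":-1},{"linear":[-0.088,0.29,0.11],"turn":[0,0,0.7],"hand":-1},{"linear":[-0.088,0.309,0.11],"turn":[0,0,0.7],"hand":-1},{"linear":[-0.088,0.309,0.11],"turn":[0,0,0.7],"hand":-1},{"linear":[-0.088,0.309,0.11],"turn":[0,0,0.7],"hand":-1}]}}

```text
t: 8.98
ee_pos: [0.4899, -0.0075, 0.1491]
ee_rot: [3.141, 0.026, -0.001]
wrist_force: [0.3, -0.4, -2.4]
width: 0.15
gripper_force: 88.1
```

```bash
python3 - <<'E'
from h import *
R=lambda P: (len(P),np.round(np.hstack([np.ravel(q) for q in cv2.minAreaRect((P[:,:2]*1000).astype(np.float32))]),1).tolist(),np.round(np.median(P,axis=0)*1000,1)) if len(P)>5 else 0
for n in ['wrist','top']:
    p,d,c=cap(n,n+'3.png'); W,ok=fish(d,c) if n=='wrist' else (cloud(d,c),d>0)
    h,s,v=[a.astype(int) for a in cv2.split(cv2.cvtColor(p,cv2.COLOR_RGB2HSV))]
    x,y,z=W[...,0],W[...,1],W[...,2]
    print(n,'slab',R(W[ok&(s>110)&((h<15)|(h>170))&(z>.12)&(z<.17)&(x>.4)&(x<.7)&(abs(y)<.06)]))
    print('flue',R(W[ok&(abs(z-.048)<.006)&(x>.64)&(x<.87)&(abs(y)<.08)]))
    print('yel',R(W[ok&(x>.64)&(x<.7)&(abs(y)<.06)&(h>18)&(h<35)&(s>150)&(z<.06)]))
    print('pipe',R(W[ok&(abs(z-.091)<.005)&(x>.7)&(x<.82)&(abs(y)<.08)]))
    print('pl',R(W[ok&(abs(z-.02)<.005)&(x>.48)&(x<.64)&(abs(y)<.05)]))
s=readout.sense();print(s['ee_pos'],s['ee_rot'],s['width'])
E
```

```text
wrist slab (32177, [549.9, -7.9, 132.9, 50.4, 0.8], array([560.1,  -7.7, 143.2]))
flue 0
yel 0
pipe 0
pl 0
top slab (537, [596.6, -6.5, 47.3, 61.9, 89.4], array([598. ,  -6.7, 143.3]))
flue (1033, [762.3, -5.0, 202.2, 84.8, 0.9], array([709.1,  -5.5,  48.5]))
yel (40, [664.3, -3.9, 12.5, 76.4, 1.4], array([664. ,  22. ,  36.9]))
pipe (565, [758.4, -4.6, 66.6, 66.4, 44.8], array([758.5,  -5.8,  91.5]))
pl 0
[ 0.48996815 -0.00774219  0.14911408] [ 3.14141331e+00  2.49598689e-02 -6.60268431e-04] 0.14575908490938827
```

View pics/wrist3.png

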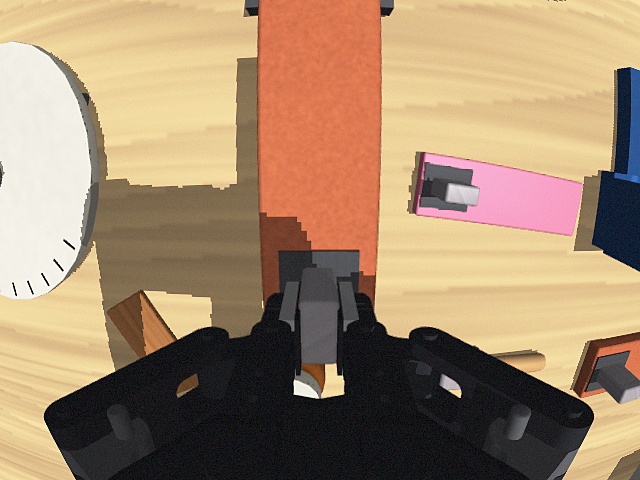

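The slab hangs level in the grip, and the top camera and kinematics agree to about 0.5 mm. The flue axis passes y = -0.0063 at the mouth, with yaw about 1°. Now I'll lower it onto the rail.

Emit:
{"name": "apply_moves", "arguments": {"steps": [{"linear":[0.01,-0.0012,-0.03],"turn":[0,0,0.1],"hand":-1},{"linear":[0.016,-0.0012,-0.065],"turn":[0,0,0.1],"hand":-1},{"linear":[0.016,-0.0012,-0.095],"turn":[0,0,0.1],"hand":-1},{"linear":[0.016,-0.0012,-0.107],"turn":[0,0,0.1],"hand":-1},{"linear":[0.016,-0.0012,-0.107],"turn":[0,0,0.1],"hand":-1},{"linear":[0.016,-0.0012,-0.107],"turn":[0,0,0.1],"hand":-1}]}}

```text
t: 9.82
ee_pos: [0.5066, -0.0084, 0.0436]
ee_rot: [3.141, 0.029, 0.003]
wrist_force: [-1.2, -0.5, -1.7]
width: 0.15
gripper_force: 88.3
```

```bash
python3 - <<'E'
from h import *
n='top'
p,d,c=cap(n); W=cloud(d,c); h,s,v=[a.astype(int) for a in cv2.split(cv2.cvtColor(p,cv2.COLOR_RGB2HSV))]
x,y,z=W[...,0],W[...,1],W[...,2]
P=W[(d>0)&(s>110)&((h<15)|(h>170))&(z>.025)&(z<.05)&(x>.4)&(x<.7)&(abs(y)<.06)]
print(len(P),cv2.minAreaRect((P[:,:2]*1000).astype(np.float32)),np.median(P,axis=0))
q=cv2.resize(p[160:270,280:390],(550,550),interpolation=2); cv2.imwrite('pics/c4.png',q[:,:,::-1])
s=readout.sense();print(s['ee_pos'],s['ee_rot'],s['wrist_force'])
E
```

```text
432 ((615.1182250976562, -7.430253982543945), (46.74974060058594, 60.83985137939453), 89.48056030273438) [ 0.61413566 -0.00753832  0.03821447]
[ 0.50657416 -0.00834042  0.04353138] [3.14133127e+00 2.88768416e-02 2.54941090e-03] [ 0.01828025  0.09425814 -1.90896286]
```

View pics/c4.png

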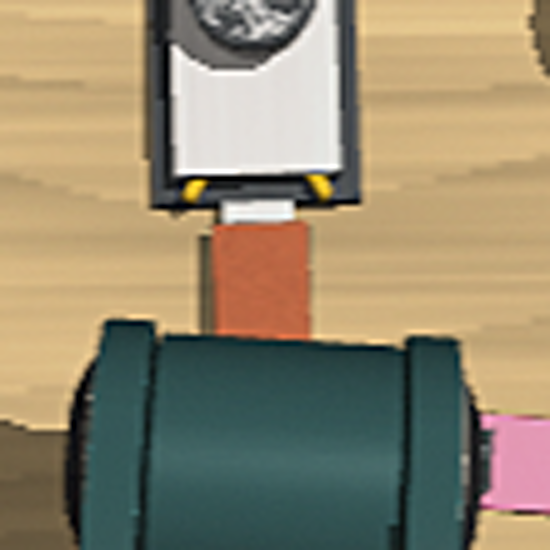

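The slab is aligned with the rail and slot (y agrees to within 0.1 mm), with the nose about 13 mm before the mouth. Now I'll push it in.

Emit:
{"name": "apply_moves", "arguments": {"steps": [{"linear":[0.004,0.0001,-0.002],"turn":[0,0,0],"hand":-1},{"linear":[0.012,0.0002,-0.003],"turn":[0,0,0],"hand":-1},{"linear":[0.02,0.0004,-0.003],"turn":[0,0,0],"hand":-1},{"linear":[0.028,0.0005,-0.003],"turn":[0,0,0],"hand":-1},{"linear":[0.036,0.0006,-0.003],"turn":[0,0,0],"hand":-1},{"linear":[0.044,0.0008,-0.003],"turn":[0,0,0],"hand":-1},{"linear":[0.052,0.0009,-0.003],"turn":[0,0,0],"hand":-1},{"linear":[0.06,0.001,-0.003],"turn":[0,0,0],"hand":-1},{"linear":[0.06,0.001,-0.003],"turn":[0,0,0],"hand":-1}]}}

```text
t: 11.0
ee_pos: [0.5674, -0.0072, 0.0399]
ee_rot: [3.141, 0.029, 0.003]
wrist_force: [2.9, -0.1, 1.9]
width: 0.147
gripper_force: 89.1
```

Emit:
{"name": "apply_moves", "arguments": {"steps": [{"linear":[0.01,0.0002,0],"turn":[0,0,0],"hand":-1},{"linear":[0.02,0.0004,0],"turn":[0,0,0],"hand":-1},{"linear":[0.03,0.0005,0],"turn":[0,0,0],"hand":-1},{"linear":[0.04,0.0007,0],"turn":[0,0,0],"hand":-1},{"linear":[0.05,0.0009,0],"turn":[0,0,0],"hand":-1},{"linear":[0.056,0.001,0],"turn":[0,0,0],"hand":-1},{"linear":[0.059,0.001,0],"turn":[0,0,0],"hand":-1},{"linear":[0.061,0.001,0],"turn":[0,0,0],"hand":-1},{"linear":[0.061,0.001,0],"turn":[0,0,0],"hand":-1}]}}

```text
t: 12.12
ee_pos: [0.6272, -0.0062, 0.0399]
ee_rot: [-3.141, -0.029, -0.0]
wrist_force: [-4.1, 0.8, 7.8]
width: 0.147
gripper_force: 89.9
```

Emit:
{"name": "apply_moves", "arguments": {"steps": [{"linear":[0.0015,0,0],"turn":[0,0,0],"hand":-1},{"linear":[0.003,0,0],"turn":[0,0,0],"hand":-1},{"linear":[0.0045,0.0001,0],"turn":[0,0,0],"hand":-1},{"linear":[0.0045,0.0001,0],"turn":[0,0,0],"hand":-1}]}}

```text
t: 12.62
ee_pos: [0.6316, -0.0061, 0.0399]
ee_rot: [3.141, 0.029, -0.0]
wrist_force: [-6.1, 0.1, 8.2]
width: 0.147
gripper_force: 89.9
```

Emit:
{"name": "apply_moves", "arguments": {"steps": [{"linear":[0.0015,0,0],"turn":[0,0,0],"hand":-1},{"linear":[0.003,0,0],"turn":[0,0,0],"hand":-1},{"linear":[0.003,0,0],"turn":[0,0,0],"hand":-1}]}}

```text
t: 13.0
ee_pos: [0.6319, -0.0061, 0.0398]
ee_rot: [-3.141, -0.029, 0.011]
wrist_force: [-37.7, -1.2, 25.2]
width: 0.147
gripper_force: 92.4
```

The slab stopped against the slot end at tab x = 0.6319, as predicted (0.632), with a 38 N contact. I'll relieve the push, release and rise.

Emit:
{"name": "apply_moves", "arguments": {"steps": [{"linear":[-0.002,0,0],"turn":[0,0,0],"hand":-1},{"linear":[-0.0025,0,0.0005],"turn":[0,0,0],"hand":-0.4},{"linear":[-0.0025,0,0.0005],"turn":[0,0,0],"hand":0},{"linear":[-0.0025,0,0.0005],"turn":[0,0,0],"hand":0.2},{"linear":[-0.0025,0,0.03],"turn":[0,0,0],"hand":0.2},{"linear":[-0.0025,0,0.08],"turn":[0,0,0],"hand":0.2},{"linear":[-0.0025,0,0.12],"turn":[0,0,0],"hand":0.2},{"linear":[-0.05,0.02,0.12],"turn":[0,0,10],"hand":0.2},{"linear":[-0.1,0.06,0.12],"turn":[0,0,20],"hand":0.2},{"linear":[-0.13,0.1,0.12],"turn":[0,0,30],"hand":0.2},{"linear":[-0.13,0.14,0.12],"turn":[0,0,40],"hand":0.2},{"linear":[-0.13,0.18,0.12],"turn":[0,0,50],"hand":0.2}]}}

```text
t: 14.5
ee_pos: [0.5042, 0.1752, 0.1597]
ee_rot: [2.831, 1.362, 0.002]
wrist_force: [-0.6, -0.1, -0.1]
width: 0.599
gripper_force: 0.0
```

```bash
python3 - <<'E'
from h import *
s=readout.sense(); print(np.round(s['qpos'],3),s['ee_pos'],s['ee_rot'],s['t'])
n='top'
p,d,c=cap(n); W=cloud(d,c); h,s,v=[a.astype(int) for a in cv2.split(cv2.cvtColor(p,cv2.COLOR_RGB2HSV))]
x,y,z=W[...,0],W[...,1],W[...,2]
P=W[(d>0)&(s>110)&((h<15)|(h>170))&(z>.025)&(z<.05)&(x>.55)&(x<.7)&(abs(y)<.06)]
print(len(P),cv2.minAreaRect((P[:,:2]*1000).astype(np.float32)))
P=W[(d>0)&(z>.06)&(z<.075)&(x>.6)&(x<.68)&(abs(y)<.03)]
print(len(P),cv2.minAreaRect((P[:,:2]*1000).astype(np.float32)) if len(P) else 0)
E
```

```text
[ 0.287 -0.167  1.836  0.     1.472  0.96 ] [0.5041833  0.17519599 0.15971923] [2.83076653e+00 1.36208418e+00 1.67757154e-03] 14.5
246 ((640.7506103515625, -1.336874008178711), (59.862361907958984, 58.69361877441406), 89.43988037109375)
54 ((633.004150390625, -7.376833915710449), (10.127346992492676, 25.616498947143555), 89.46973419189453)
```

The tab measures at x = 0.633, y about -0.007, so the slab stayed home. Next is the lever knob at (0.5105, 0.379), gripped tangentially (yaw 111°).

Emit:
{"name": "apply_moves", "arguments": {"steps": [{"linear":[0,0.04,0],"turn":[0,0,10],"hand":0.2},{"linear":[0,0.08,0],"turn":[0,0,20],"hand":0.2},{"linear":[0,0.12,0],"turn":[0,0,30],"hand":0.2},{"linear":[0.003,0.16,0],"turn":[0,0,40],"hand":0.2},{"linear":[0.006,0.19,0],"turn":[0,0,50],"hand":0.2},{"linear":[0.006,0.205,0],"turn":[0,0,60],"hand":0.2},{"linear":[0.006,0.205,-0.02],"turn":[0,0,60],"hand":0.2},{"linear":[0.006,0.205,-0.02],"turn":[0,0,60],"hand":0.2},{"linear":[0.006,0.205,-0.02],"turn":[0,0,60],"hand":0.2}]}}

```text
t: 15.68
ee_pos: [0.5105, 0.3781, 0.1391]
ee_rot: [-1.782, -2.587, 0.001]
wrist_force: [-0.6, -0.4, -0.3]
width: 0.598
gripper_force: 0.0
```

```bash
python3 - <<'E'
from h import *
s=readout.sense(); print(np.round(s['qpos'],3),s['ee_pos'],s['ee_rot'])
p,d,c=cap('wrist','w5.png'); W,ok=fish(d,c); h,s,v=[a.astype(int) for a in cv2.split(cv2.cvtColor(p,cv2.COLOR_RGB2HSV))]
x,y,z=W[...,0],W[...,1],W[...,2]
R=lambda P: (len(P),cv2.minAreaRect((P[:,:2]*1000).astype(np.float32)),np.median(P,axis=0)) if len(P)>5 else 0
print('knob',R(W[ok&(abs(z-.094)<.006)&(np.hypot(x-.51,y-.379)<.03)]))
o=ok&(h>5)&(h<16)&(s>150)&(abs(z-.037)<.006)&(np.hypot(x-.5426,y-.295)<.13); print('mark',R(W[o]))
print('lever',R(W[ok&((h<5)|(h>174))&(s>150)&(z>.04)&(z<.07)&(np.hypot(x-.5426,y-.295)<.13)]))
E
```

```text
[ 0.597  0.07   1.641 -0.     1.431  0.233] [0.51053061 0.37813783 0.13906129] [-1.78190880e+00 -2.58721505e+00  7.99507740e-04]
knob (945, ((509.87615966796875, 380.36041259765625), (17.874662399291992, 18.381759643554688), 62.078277587890625), array([0.50957619, 0.3811446 , 0.09451522]))
mark (790, ((446.5842590332031, 326.43670654296875), (118.66496276855469, 45.363468170166016), 52.05460739135742), array([0.44564172, 0.3257592 , 0.03859115]))
lever (1277, ((521.722900390625, 348.80963134765625), (13.648518562316895, 84.51185607910156), 21.328420639038086), array([0.52739017, 0.33500905, 0.05268179]))
```

View pics/w5.png

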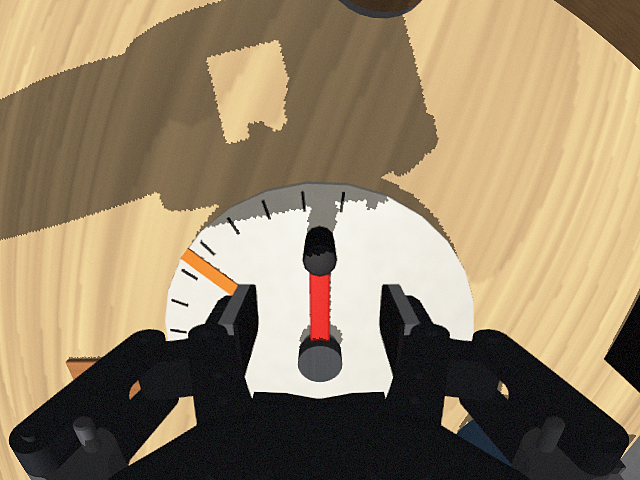

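The knob lies centred between the fingers, with the wrist camera giving (0.510, 0.380). I'll descend and grip it.

Emit:
{"name": "apply_moves", "arguments": {"steps": [{"linear":[0,0.0015,-0.03],"turn":[0,0,0],"hand":0.2},{"linear":[0,0.0015,-0.06],"turn":[0,0,0],"hand":0.2},{"linear":[0,0.0015,-0.077],"turn":[0,0,0],"hand":0.2},{"linear":[0,0.0015,-0.077],"turn":[0,0,0],"hand":0},{"linear":[0,0.0015,-0.077],"turn":[0,0,0],"hand":-1},{"linear":[0,0.0015,-0.077],"turn":[0,0,0],"hand":-1},{"linear":[0,0.0015,-0.077],"turn":[0,0,0],"hand":-1},{"linear":[0,0.0015,-0.077],"turn":[0,0,0],"hand":-1}], "newtons": 30}}

```text
t: 16.73
ee_pos: [0.5111, 0.3808, 0.0638]
ee_rot: [1.778, 2.589, 0.003]
wrist_force: [-0.9, -0.8, 7.5]
width: 0.214
gripper_force: 29.5
```

Emit:
{"name": "apply_moves", "arguments": {"steps": [{"linear":[-0.0072,-0.0031,0],"turn":[0,0,5],"hand":-1},{"linear":[-0.0142,-0.0068,0],"turn":[0,0,10],"hand":-1},{"linear":[-0.0207,-0.011,0],"turn":[0,0,15],"hand":-1},{"linear":[-0.0269,-0.0159,0],"turn":[0,0,20],"hand":-1},{"linear":[-0.0327,-0.0212,0],"turn":[0,0,25],"hand":-1},{"linear":[-0.0379,-0.0271,0],"turn":[0,0,30],"hand":-1},{"linear":[-0.0426,-0.0333,0],"turn":[0,0,35],"hand":-1},{"linear":[-0.0468,-0.04,0],"turn":[0,0,40],"hand":-1},{"linear":[-0.0504,-0.047,0],"turn":[0,0,45],"hand":-1},{"linear":[-0.0533,-0.0543,0],"turn":[0,0,50],"hand":-1},{"linear":[-0.0543,-0.0572,0],"turn":[0,0,52],"hand":-1},{"linear":[-0.0543,-0.0572,0],"turn":[0,0,52],"hand":-1},{"linear":[-0.0543,-0.0572,0],"turn":[0,0,52],"hand":-1},{"linear":[-0.0543,-0.0572,0],"turn":[0,0,52],"hand":0.2},{"linear":[-0.0543,-0.0572,0],"turn":[0,0,52],"hand":0.2},{"linear":[-0.0543,-0.0572,0],"turn":[0,0,52],"hand":0.2},{"linear":[-0.0543,-0.0572,0.05],"turn":[0,0,52],"hand":0.2},{"linear":[-0.0543,-0.0572,0.09],"turn":[0,0,52],"hand":0.2},{"linear":[-0.0543,-0.0572,0.09],"turn":[0,0,52],"hand":0.2},{"linear":[-0.0543,-0.0572,0.09],"turn":[0,0,52],"hand":0.2}]}}

```text
t: 19.23
ee_pos: [0.4559, 0.323, 0.1515]
ee_rot: [-0.463, -3.107, 0.001]
wrist_force: [0.2, 0.1, -0.4]
width: 0.598
gripper_force: 0.0
```

```bash
cat > lev.py <<'E'
from h import *
s=readout.sense(); print(s['ee_pos'],s['ee_rot'])
p,d,c=cap('wrist','w6.png'); W,ok=fish(d,c); h,s,v=[a.astype(int) for a in cv2.split(cv2.cvtColor(p,cv2.COLOR_RGB2HSV))]
x,y,z=W[...,0],W[...,1],W[...,2]; r=np.hypot(x-.5426,y-.295)
def F(m,n):
    P=W[m]; print(n,len(P))
    if len(P)<9:return
    q=P[:,:2]*1000; vx,vy,a,b=cv2.fitLine(q.astype(np.float32),cv2.DIST_HUBER,0,.01,.01).ravel()
    print('  c',a,b,'ang',np.degrees(np.arctan2(vy,vx))%180,'z',np.median(P[:,2]),'rect',cv2.minAreaRect(q.astype(np.float32)))
F(ok&(h>5)&(h<17)&(s>140)&(z>.03)&(z<.042)&(r<.126)&(r>.05),'mark')
F(ok&((h<4)|(h>174))&(s>140)&(z>.045)&(z<.07)&(r<.13),'lever')
F(ok&(abs(z-.094)<.006)&(np.hypot(x-.456,y-.321)<.03),'knob')
F(ok&(z>.055)&(z<.075)&(v<110)&(s<90)&(np.hypot(x-.5426,y-.295)<.03),'hub')
E
python3 lev.py
```

```text
[0.45593943 0.32304951 0.15146003] [-4.62610720e-01 -3.10673580e+00  8.27166166e-04]
mark 545
  c 436.79382 327.7309 ang 163.08565 z 0.0377388536645218 rect ((447.2605285644531, 353.1533203125), (66.5456314086914, 29.074050903320312), 68.99744415283203)
lever 1185
  c 501.97983 307.87762 ang 163.39085 z 0.051701624594016074 rect ((487.7373962402344, 312.4017639160156), (13.587185859680176, 84.55636596679688), 72.85137939453125)
knob 815
  c 454.8737 322.62833 ang 150.22519 z 0.0935990678005035 rect ((455.7710266113281, 322.3122863769531), (17.962242126464844, 17.988147735595703), 60.95938491821289)
hub 1261
  c 540.0384 296.13763 ang 163.72324 z 0.05975971219082996 rect ((541.232421875, 295.4087829589844), (30.81553077697754, 31.49544334411621), 73.99852752685547)
```

View pics/w6.png

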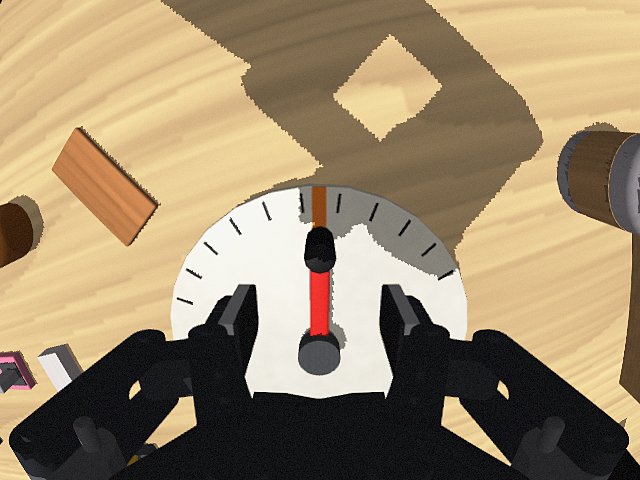

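The wrist view shows the lever, knob and orange mark all in line at column 319 or so, with fitted angles of about 163.1° for both (difference under 0.4°). The gripper is clear, so I'll hand in.

```bash
python3 -c "
from rig import job; print(job.close_job())"
```

```text
the job is handed in; nothing more can be done
None
```

The slab is fully home in the flue slot, then the air lever was set on the orange mark (within about 0.4°), and the job is handed in at about 19 s with nothing else touched; the hand-in returned no verdict.

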